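# Cover the detector, then take the mirror out for inspection

### The job

First put the flat cover plate on top of the grey detector block, with its edges flush with the block all round, and let go of it, so that no stray beam gets in. Then draw the square mirror on its post straight up out of its post holder and tilt it back so that its mirror face looks up at about 45 degrees towards the ceiling, with the foot of its post at least 100 mm above the table. Finish while still holding it there, still, in the gripper, with the cover in place and the round lens, bottle and tray left where they are.

Things in the scene. Friction and masses are not known exactly. Their poses are not given: they have to be found in the camera images.
- cover: loose flat dark steel cover plate, 70 x 50 x 6 mm (its x, y, z), lying flat on the table; on its middle stands an upright aluminium bar grip 36 mm long along the plate's x, 12 mm thick along its y, rising from 6 to 40 mm above the plate's underside. Origin: centre of the underside, z up. About 110 g. Either way round is right on the block
- detector: fixed grey detector block, 70 x 50 mm in its x, y and 60 mm high, flat top with a round window (34 mm) in the middle, small brass connector low on its -x side. Origin: centre of its underside on the table, z up; its yaw varies
- detector_top (a point): centre of the flat top of the detector block, 60 mm above the table
- mirror: loose square black frame plate, 70 wide (y), 70 high (z), 10 mm thick (x), on a round 12 mm steel post; 110-230 g. Origin: foot of the post, z up the post; plate spans 70 to 140 mm above it, centred. +x: shiny mirror face, at the start within 40 degrees of world +x. Back: two brass knobs, 12 mm wide, 18 mm long, 83 mm above the foot, 23 mm either side; upper 45 mm of the plate bare
- mirror_foot (a point): centre of the foot of the mirror's post (the origin of the mirror)
- mirror_top (a point): middle of the upper edge of the mirror's plate, 140 mm above the foot, at about 150 mm over the table at the start
- mirror_holder: fixed black post holder: a 60 x 50 x 8 mm foot with an upright tube of 27 mm outside diameter, top at 55 mm above the table, bore 14 mm, bore floor at 10 mm: the 12 mm mirror post stands loose (not clamped) 45 mm deep in it and is drawn straight up. Origin: centre of its underside on the table
- lens_holder: fixed black post holder of the same make, holding the round lens mount; leave alone. Origin: centre of its underside
- lens: bystander: round black lens mount, 64 mm in diameter and 12 mm thick, on the same kind of post, standing in lens_holder, its top 144 mm above the table; origin: the foot of its post
- bottle: bystander: loose amber bottle with black cap, 48 mm in diameter, 110 mm high; origin: centre of its underside
- tray: bystander: loose grey open tray, 100 x 80 x 30 mm; origin: centre of its underside
Things that resemble listed ones, but are neither listed nor needed, are in the scene too. What is shaped like the cover but purple is not meant.

How it is judged:
On the way, in this order (a step that is already met when the one before it is completed fails the run):
1. the cover lies flush on the detector block and has been let go (horizontal distance between cover and detector_top below 0.005 m and distance between cover and detector_top below 0.006 m and angle between the x axis of cover and the x axis of detector, either way round below 0.1 rad and angle between cover's own z axis and vertical below 0.06 rad and contact force between the fingers and cover below 0.05 N), for 0.2 s.
2. the mirror has been drawn out of its holder (height (world z) of mirror_foot above 0.06 m and contact force between the fingers and mirror above 0.5 N), for 0.2 s.
At the end, for the whole second after the job is handed in: The cover lies on the detector block, centred within 5 mm and square within 0.1 rad; the mirror is held still by the fingers alone, its post's foot more than 100 mm above the table, its mirror face (+x) looking upward 31 to 59 degrees above level (horizontal distance between cover and detector_top below 0.005 m and distance between cover and detector_top below 0.006 m and angle between the x axis of cover and the x axis of detector, either way round below 0.1 rad and angle between cover's own z axis and vertical below 0.06 rad and height (world z) of mirror_foot above 0.1 m and angle between mirror's own x axis and vertical between 0.54 and 1.03 rad and contact force between the fingers and mirror above 0.5 N and contact force between mirror and mirror_holder below 0.05 N and contact force between mirror and lens_holder below 0.05 N and contact force between mirror and lens below 0.05 N and contact force between mirror and detector below 0.05 N and contact force between mirror and cover below 0.05 N and contact force between mirror and bottle below 0.05 N and contact force between mirror and tray below 0.05 N and linear speed of mirror below 0.03 m/s and angular speed of mirror below 0.2 rad/s); the arm keeps its last pose, push and grip.
It fails at once if the mirror is drawn out while the detector is uncovered (height (world z) of mirror_foot above 0.06 m and distance between cover and detector_top above 0.012 m).
It fails at once if the lens mount is disturbed (distance of lens from where it was at the start of the episode above 0.02 m).
It fails at once if the bottle is disturbed (distance of bottle from where it was at the start of the episode above 0.03 m).
It fails at once if the tray is disturbed (distance of tray from where it was at the start of the episode above 0.03 m).
It also fails if it takes over 48 s, if anything falls off the work surface, if the arm or the gripper's body presses on something with over 40 N, if the wrist force passes 120 N, or if a joint passes its speed limit or range.

### The arm

A 6-joint arm with a two-finger parallel gripper is mounted at the origin on the work surface. World frame = base frame: x ahead of the robot, y to its left, z up, the work surface at z = 0. Lengths are in m, angles in rad, forces in N, time in s.
With the tool pointing down it reaches from about 0.275 to 0.825 m from the base axis. Payload 4.9 kg.
Tool frame: the origin (TCP) lies midway between the tips of the shut fingers; the grasp point (between the pads) lies 19 mm behind it; z points along the fingers, y is the line along which they close (so a half turn about z gives the same grasp; the last joint's range is limited). The gripper opens to 85 mm and grips with 20 to 120 N. Pads are 22 mm wide; open, the fingers measure 114 mm over their backs; the gripper's body (76 mm by 85 mm) begins 54 mm behind the grasp point. The pads swing forward as they close: fully open they stand 13 mm farther back than shut.
Start: joints at [0.978, 0.326, -0.193, 1.052, 0, 1.437], TCP at [0.244, 0.493, 0.231] pointing down, gripper open.
Joint ranges: [-2.65, 2.65], [-0.97, 1.79], [-1.3, 1.35], [-1.93, 2.1], [-1.47, 1.37], [-3.14, 3.14]. Speed limits (rad/s): [2.57, 2.57, 3.14, 3.14, 3.14, 3.14].

### API

Orientations are given as a rotation vector (axis times angle).
In Python, from station import arm gives the robot as it stands. Calls block until the motion is done:
- arm.movep(position, orientation): joint-space move of the TCP to a pose.
- arm.move_l(position, attitude=None, rate=0.15, guard=None): straight line of the TCP; attitude=None keeps the orientation; rate is the mean speed in m/s. With guard (N) it stops when the force on the tool has changed by that much, and returns True; else False.
- arm.set_joints(angles): joint-space move.
- arm.release() and arm.grab(): open the fingers fully, or close them until they stop; the grip force is fixed at half the most.
- arm.dwell(seconds).
- arm.ik(position, orientation): joint angles nearest the present ones, or None.
- arm.sense(): the state.
- arm.snapshot(name): name is "side" or "top" or "wrist"; returns a dict with "pixels" (480x640x3 uint8, red, green, blue), "fovy" (degrees; the focal length in pixels is half the picture's height over the tangent of half this angle, whatever the lens; pixels are square), "cx", "cy" (the principal point, pixels), "R" (3x3) and "t" (3): a world point X has camera coordinates R X + t. Camera axes: x right, y down, z forward; pixel columns grow to the right and rows downward; lengths in m; the calibration is good to about 2 mm. A picture is of the moment at which its call begins. There is no depth.
A pose or a line that the arm cannot do raises arm.MotionError and nothing moves.
- arm.hand_in(): hands the job in; it is judged then, once.
The state is a dict: "t": time; "joints": joint angles; "joint_vel": joint speeds; "joint_torque": joint torques, N m; "eef_pos": TCP position; "eef_rot": TCP orientation; "ft_force": force on the tool from outside, world axes, zero at the start; "ft_torque": the same for the moment, N m; "grip_width": finger opening in m; "finger_force": force on a finger pad.
Only numpy, scipy, OpenCV 4.12 (cv2) and the standard library are available. Lean on these libraries where they do the work, as an engineer would, in place of code of your own. Each camera call takes 0.05 s, during which the arm holds its last target. There are 200 camera calls.

## Working session

There is one attempt and no reset: what is moved stays moved. The work goes in short steps, each a Python script; the robot and the scene stay as the last script left them, time stands still between calls to the robot, and variables do not carry over. Pictures are saved under pics/ and viewed, at most 10 in all, crops included, and the job is handed in when it is done.

```bash
ls; mkdir -p pics; python3 - <<'E'
from station import arm
import cv2, numpy as np, pickle
for n in ("top","side"):
    s=arm.snapshot(n); pickle.dump(s,open(f"{n}.pkl","wb"))
    cv2.imwrite(f"pics/{n}0.png",s["pixels"][:,:,::-1])
    print(n,s["fovy"],s["cx"],s["cy"],np.round(s["R"],3).tolist(),np.round(s["t"],3))
print(arm.sense())
E
```

```text
pics
top 44.81621710423255 319.5257760160365 239.87833762139883 [[-0.017, -1.0, -0.021], [-0.995, 0.018, -0.096], [0.096, 0.019, -0.995]] [0.024 0.599 0.947]
side 42.328038333963285 323.2219386375975 239.4306574813141 [[-0.89, -0.456, -0.009], [-0.348, 0.691, -0.633], [0.295, -0.561, -0.774]] [0.532 0.29  0.823]
{'t': 0.1, 'joints': array([ 9.77792523e-01,  3.26863814e-01, -1.93456292e-01,  1.05201477e+00,
       -4.36495532e-05,  1.43653121e+00]), 'joint_vel': array([-6.93494457e-05,  2.65261657e-04,  3.32676943e-03,  1.16447184e-04,
        1.02110147e-03,  4.28442328e-04]), 'joint_torque': array([ 1.42441618e-04, -4.44240189e+01,  2.63037783e+01,  7.87595927e-03,
       -1.37578259e-04,  6.18026164e-06]), 'eef_pos': array([0.24329416, 0.49269042, 0.23059386]), 'eef_rot': array([-7.14167898e-01, -3.05882031e+00,  2.28272925e-03]), 'ft_force': array([ 0.43194355, -0.24610244, -0.00276109]), 'ft_torque': array([-0.00469077, -0.02369393, -0.00999327]), 'finger_force': 0.0, 'grip_width': 0.08555003709283145}
```

View pics/top0.png

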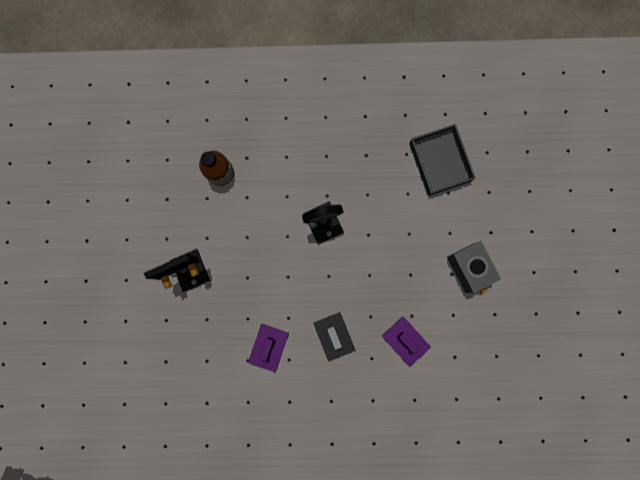

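View pics/side0.png

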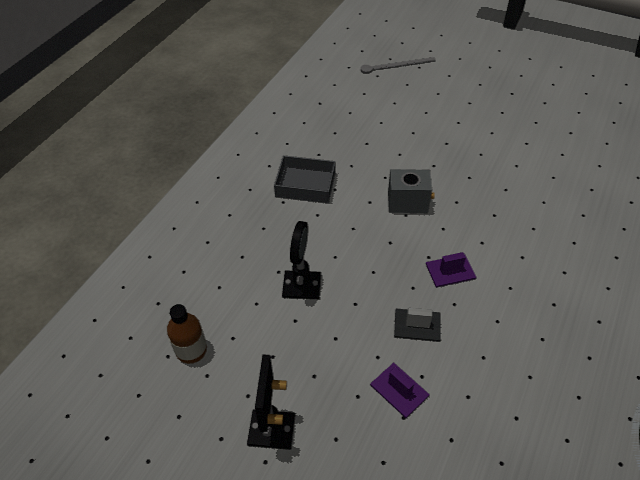

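Top view shows: the grey plate with a light bar at (334,337) is the cover. The look-alikes are the purple plates at (268,347) and (406,341). The detector is at (475,267), the mirror with its brass knobs at (180,270), and the round lens at (323,220), which could be mistaken for the mirror. The bottle is at (217,170) and the tray at (441,160). I choose the grey plate and the knobbed square mirror, and check both in a close crop.

```bash
cat > h.py <<'E'
import numpy as np, cv2, pickle
def montage(items,name,k=4):
    out=[]
    for img,u0,v0 in items:
        c=cv2.resize(img[v0:v0+75,u0:u0+100],None,fx=k,fy=k,interpolation=cv2.INTER_CUBIC)[:,:,::-1].copy()
        c=np.clip(c.astype(float)*1.6,0,255).astype(np.uint8)
        for i in range(0,100,10):
            cv2.line(c,(i*k,0),(i*k,6),(0,255,0),1); cv2.putText(c,str(u0+i),(i*k,14),0,.3,(0,255,0))
            if i<75: cv2.line(c,(0,i*k),(6,i*k),(0,255,0),1); cv2.putText(c,str(v0+i),(6,i*k+4),0,.3,(0,255,0))
        out.append(c)
    cv2.imwrite(name,np.vstack([np.hstack(out[:2]),np.hstack(out[2:])]))
def foc(s): return 240/np.tan(np.radians(s["fovy"])/2)
def ray(s,u,v):
    R=np.array(s["R"]);t=np.array(s["t"]);f=foc(s)
    d=R.T@np.array([(u-s["cx"])/f,(v-s["cy"])/f,1]); return -R.T@t,d
def at_z(s,u,v,z):
    o,d=ray(s,u,v); return o+d*(z-o[2])/d[2]
def proj(s,X):
    X=np.atleast_2d(X); c=X@np.array(s["R"]).T+np.array(s["t"]); f=foc(s)
    return np.c_[s["cx"]+f*c[:,0]/c[:,2], s["cy"]+f*c[:,1]/c[:,2]]
E
python3 - <<'E'
from h import *
t=pickle.load(open("top.pkl","rb"));s=pickle.load(open("side.pkl","rb"))
T=t["pixels"];S=s["pixels"]
montage([(T,285,300),(T,425,230),(T,130,235),(S,220,350)],"pics/m1.png")
E
```

```text
(no output)
```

View pics/m1.png

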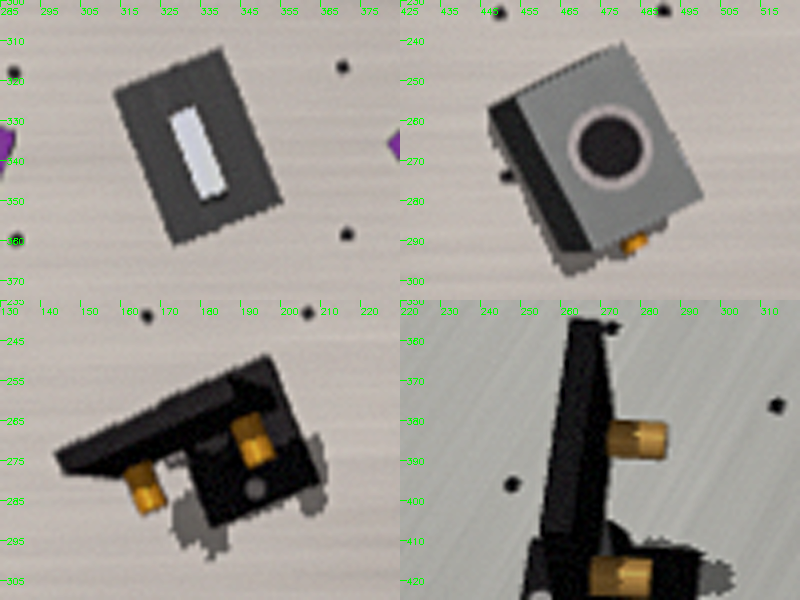

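Crop confirms the grey cover (corners about (340,311), (355,350), (329,361), (313,322)), the detector top with corners (480,240), (500,279), (472,293), (453,254), and the mirror's knobs at (166,281) and (193,270).

```bash
cat >> h.py <<'E'
from scipy.optimize import least_squares
from scipy.spatial.transform import Rotation as Ro
def down(yaw):  # tool z down, tool y at world angle yaw+90deg (closing line = object's y)
    return Ro.from_matrix(np.c_[[np.cos(yaw),np.sin(yaw),0],[np.sin(yaw),-np.cos(yaw),0],[0,0,-1]])
def rect(s,uv,z,L=.07,W=.05):
    P=np.array([at_z(s,u,v,z)[:2] for u,v in uv]); m=P.mean(0)
    sg=np.array([[1,-1],[-1,-1],[-1,1],[1,1]])  # order: starts (+x,-y),(-x,-y),(-x,+y),(+x,+y)
    f=lambda p:(P-(p[:2]+(sg*[L/2,W/2])@np.array([[np.cos(p[2]),np.sin(p[2])],[-np.sin(p[2]),np.cos(p[2])]]))).ravel()
    r=least_squares(f,[*m,.4]); return r.x,np.abs(r.fun).max()
E
python3 - <<'E'
from h import *
from station import arm
t=pickle.load(open("top.pkl","rb"));s=pickle.load(open("side.pkl","rb"))
c=np.array([[340.25,311.75],[355.75,350.5],[329,361.25],[313.5,322.75]])-.375
d=np.array([[480.5,240.75],[500.75,279.25],[472.75,293],[453.75,254.5]])-.375
C,e=rect(t,c,.006);D,e2=rect(t,d,.06);print("cover",C,e,"det",D,e2)
def knobs(S,box):
    u0,v0,u1,v1=box; h=cv2.cvtColor(S["pixels"][v0:v1,u0:u1],cv2.COLOR_RGB2HSV)
    m=((h[...,1]>140)&(h[...,2]>70)&(h[...,0]>8)&(h[...,0]<30)).astype(np.uint8)
    n,l,st,ce=cv2.connectedComponentsWithStats(m); i=np.argsort(-st[1:,4])[:2]+1
    return ce[i]+[u0,v0],st[i,4]
kt,a=knobs(t,(130,235,230,310));ks,b=knobs(s,(220,350,320,450));print(kt,a,ks,b)
kt=kt[np.argsort(kt[:,0])];ks=ks[np.argsort(-ks[:,1])]  # +y first
K=np.array([[-.014,.023,.083],[-.014,-.023,.083]])
def X(p,P): c_,s_=np.cos(p[2]),np.sin(p[2]); return P@np.array([[c_,s_,0],[-s_,c_,0],[0,0,1]])+[p[0],p[1],.01]
f=lambda p:np.r_[proj(t,X(p,K))-kt,proj(s,X(p,K))-ks].ravel()
r=least_squares(f,[.45,.25,.4]);M=r.x;print("mirror",M,r.fun.round(1))
B=np.array([[x,y,z] for x in(-.005,.005) for y in(-.035,.035) for z in(.07,.14)])
print(proj(t,X(M,B)).round(1).tolist());print(proj(s,X(M,B)).round(1).tolist())
np.savez("est.npz",C=C,D=D,M=M)
# final tilt feasibility
for th in (0,.785):
  for fl in (0,np.pi):
    R=Ro.from_rotvec(-th*np.array([-np.sin(M[2]),np.cos(M[2]),0]))*down(M[2]+np.pi/2+fl)
    print(th,fl,R.as_matrix()[:,1].round(2), [arm.ik([M[0],M[1],z],R.as_rotvec()) for z in (.11,.33)])
E
```

```text
cover [ 0.43802399 -0.00857221  0.36684583] 0.0007436174502343171 det [ 0.54898333 -0.2391402   0.43629994] 0.001159229369263659
[[193.75       271.975     ]
 [166.59459459 284.16216216]] [40 37] [[278.08474576 418.45762712]
 [282.1        384.14      ]] [59 50]
mirror [0.55161494 0.23677467 0.40609898] [-0.1 -0.9 -0.3 -0.8  0.7  0.2  0.7  0.2]
[[200.1, 263.2], [189.3, 260.6], [159.7, 281.4], [145.6, 280.2], [197.6, 257.5], [186.7, 254.4], [157.2, 275.6], [143.0, 274.0]]
[[277.6, 380.0], [273.8, 353.9], [271.1, 431.7], [266.7, 407.8], [270.0, 379.6], [265.7, 353.4], [263.1, 431.2], [258.1, 407.3]]
0 0 [0.92 0.4  0.  ] [array([ 2.82537817e-01,  5.19199232e-01, -2.22365046e-01,  8.29232049e-01,
        4.44089210e-16,  1.44723516e+00]), array([2.82537817e-01, 3.83799839e-01, 1.41432506e-01, 1.32842899e+00,
       4.44089210e-16, 1.44723516e+00])]
0 3.141592653589793 [-0.92 -0.4   0.  ] [array([ 0.28253782,  0.51919923, -0.22236505,  0.82923205,  0.        ,
       -1.69435749]), array([ 0.28253782,  0.38379984,  0.14143251,  1.32842899,  0.        ,
       -1.69435749])]
0.785 0 [0.65 0.28 0.71] [array([ 0.2130945 ,  0.32153677, -1.08640979, -0.61277978,  0.13599384,
        1.43341713]), array([ 0.2130945 , -0.1252367 , -0.77092411,  0.14947938,  0.13599384,
        1.43341713])]
0.785 3.141592653589793 [-0.65 -0.28 -0.71] [array([ 0.2130945 ,  0.32153677, -1.08640979, -0.61277978,  0.13599384,
       -1.70817552]), array([ 0.2130945 , -0.1252367 , -0.77092411,  0.14947938,  0.13599384,
       -1.70817552])]
```

Estimates agree across both views (residuals under 1 px). Picking up the cover.

```bash
python3 - <<'E'
from h import *
from station import arm
E=np.load("est.npz");C,D=E["C"],E["D"]
for fl in (0,np.pi):
    print(fl,arm.ik([C[0],C[1],.012],down(C[2]+fl).as_rotvec()),arm.ik([D[0],D[1],.075],down(D[2]+fl).as_rotvec()))
best=min((0,np.pi),key=lambda fl:abs(arm.ik([C[0],C[1],.1],down(C[2]+fl).as_rotvec())[5]))
o=down(C[2]+best).as_rotvec()
arm.movep([C[0],C[1],.13],o)
s=arm.snapshot("wrist");cv2.imwrite("pics/w1.png",s["pixels"][:,:,::-1]);pickle.dump(s,open("w1.pkl","wb"))
arm.move_l([C[0],C[1],.013],o,rate=.1,guard=8)
arm.grab();q=arm.sense();print(best,q["t"],q["eef_pos"],q["grip_width"],q["finger_force"],q["ft_force"])
np.savez("st.npz",fl=best)
E
```

```text
0 [-0.18836326  0.42188791 -0.742587    0.40632141  0.          2.58638355] [-5.34041752e-01  5.55723473e-01 -2.62298310e-01  7.52774543e-01
  4.44089210e-16  2.17125096e+00]
3.141592653589793 [-0.18836326  0.42188791 -0.742587    0.40632141  0.         -0.5552091 ] [-0.53404175  0.55572347 -0.26229831  0.75277454  0.         -0.97034169]
3.141592653589793 4.1083 [ 0.43815736 -0.00855006  0.01321753] 0.011045324391347488 58.95326256752014 [-1.15640555  0.4994186   3.3534861 ]
```

View pics/w1.png

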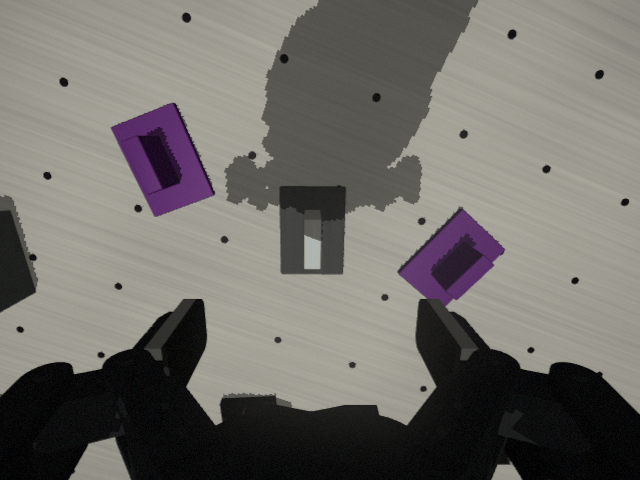

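Wrist view shows the grey cover at (312,230), square to the jaws between the purple decoys, and it is now gripped (width 11 mm). Next I carry it to the detector and place it.

```bash
python3 - <<'E'
from h import *
from station import arm
E=np.load("est.npz");C,D=E["C"],E["D"];fl=float(np.load("st.npz")["fl"])
w=pickle.load(open("w1.pkl","rb"))
W=np.array([at_z(w,u,v,.006)[:2] for u,v in [(280.5,186.5),(345,186.5),(344,273),(280.5,273)]]);print("wrist cover",W.mean(0),C[:2])
arm.move_l([C[0],C[1],.12],rate=.2)
o=down(D[2]+fl).as_rotvec()
arm.movep([D[0],D[1],.14],o)
q=arm.sense();print(q["grip_width"],q["finger_force"])
arm.move_l([D[0],D[1],.08],o,rate=.12)
print(arm.move_l([D[0],D[1],.070],o,rate=.02,guard=4))
q=arm.sense();print(q["t"],q["eef_pos"],q["ft_force"],q["grip_width"])
arm.release(); arm.move_l([D[0],D[1],.16],o,rate=.15)
M=E["M"]
arm.movep([M[0]-.08,M[1]-.05,.28],down(M[2]-np.pi/2).as_rotvec())
print(arm.sense()["t"],arm.sense()["joints"].round(2))
ims={}
for n in("top","side"):
    ims[n]=arm.snapshot(n);pickle.dump(ims[n],open(f"{n}2.pkl","wb"))
T=ims["top"]["pixels"];S=ims["side"]["pixels"]
montage([(T,425,230),(T,130,235),(S,360,150),(S,220,350)],"pics/m2.png")
E
```

```text
wrist cover [ 0.43713835 -0.00754319] [ 0.43802399 -0.00857221]
0.010801279662738377 58.41228425502777
True
6.8667 [ 0.5495532  -0.23951919  0.07325932] [ 0.01463319 -0.56271592  3.65943632] 0.011195509022841015
9.9583 [ 0.23  0.22 -0.21  1.14 -0.   -1.75]
```

View pics/m2.png

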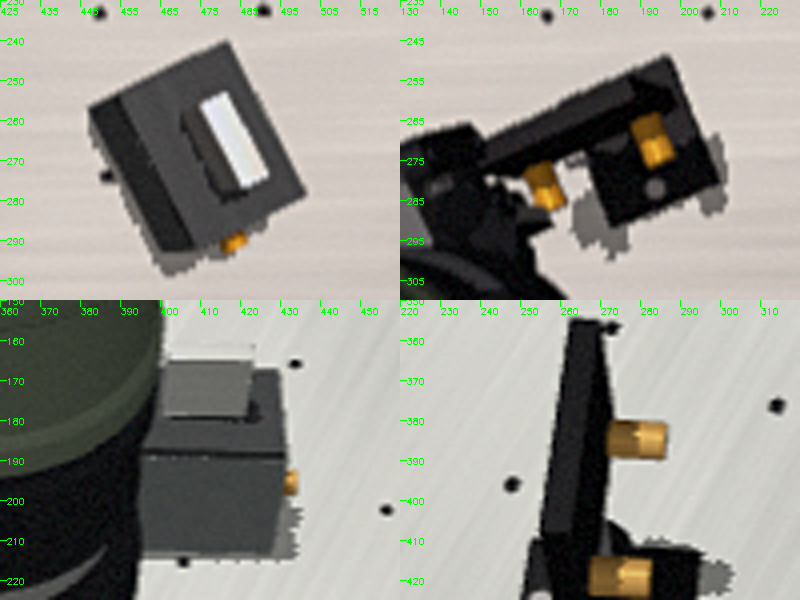

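The cover sits on the detector: top corners at about crop (227,40), (306,195), (194,250), (120,95). I'll compute the offset, and the mirror is undisturbed.

```bash
python3 - <<'E'
from h import *
t=pickle.load(open("top2.pkl","rb"));s=pickle.load(open("side2.pkl","rb"));E=np.load("est.npz");D=E["D"]
c=np.array([[425+227/4,230+40/4],[425+306/4,230+195/4],[425+194/4,230+250/4],[425+120/4,230+95/4]])-.375
P,e=rect(t,c,.066);print(P,e,"vs",D,np.linalg.norm(P[:2]-D[:2]))
def box(x,y,a,z0,z1):
    c_,s_=np.cos(a),np.sin(a)
    return np.array([[x+c_*i-s_*j,y+s_*i+c_*j,z] for z in(z0,z1) for i,j in((.035,-.025),(-.035,-.025),(-.035,.025),(.035,.025))])
T=t["pixels"];T0=pickle.load(open("top.pkl","rb"))["pixels"]
k=8
def crop(img,S,u0,v0,col):
    a=cv2.resize(img[v0:v0+72,u0:u0+50],None,fx=k,fy=k,interpolation=cv2.INTER_CUBIC)[:,:,::-1].astype(float)*1.8
    a=np.clip(a,0,255).astype(np.uint8).copy()
    for (z0,z1,cc) in col:
        p=((proj(S,box(*D,z0,z1))-[u0,v0]+.5)*k)
        for q in(p[:4],p[4:]): cv2.polylines(a,[q.round().astype(int)],True,cc,1)
    return a
g=(0,255,0);r=(0,0,255)
A=crop(T0,t,448,235,[(.0,.06,g)]);B=crop(T,t,448,235,[(.06,.066,r)])
cv2.imwrite("pics/ov.png",np.hstack([A,B]))
E
```

```text
[ 0.54967846 -0.23928108  0.42749332] 0.0016102560249673104 vs [ 0.54898333 -0.2391402   0.43629994] 0.0007092630459942358
```

View pics/ov.png

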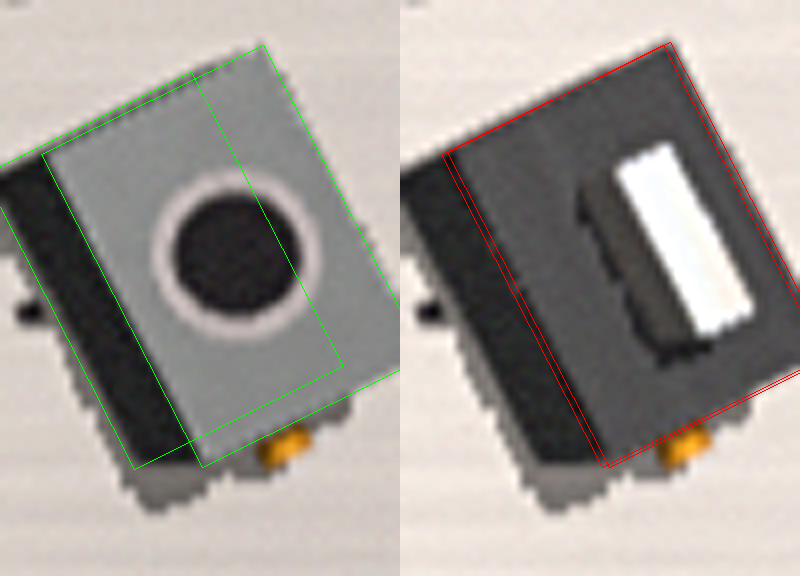

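Overlay (both outlines from the measured detector pose): the cover's edges coincide with the block within about 1 mm, flush. Now grasping the mirror from above.

```bash
python3 - <<'E'
from h import *
from station import arm
M=np.load("est.npz")["M"];o=down(M[2]-np.pi/2).as_rotvec()
arm.movep([M[0],M[1],.24],o)
print("hit",arm.move_l([M[0],M[1],.113],o,rate=.1,guard=6))
arm.grab();q=arm.sense();print(q["t"],q["eef_pos"],q["grip_width"],q["finger_force"],q["ft_force"],q["ft_torque"])
print("hit",arm.move_l([M[0],M[1],.14],o,rate=.05,guard=25))
q=arm.sense();print(q["t"],q["eef_pos"],q["grip_width"],q["finger_force"],q["ft_force"])
s=arm.snapshot("side");montage([(s["pixels"],*p) for p in((210,330),(210,400),(230,300),(250,330))],"pics/m3.png")
E
```

```text
hit False
12.6417 [0.55317917 0.23740428 0.11350807] 0.008891830012542897 59.952392578125 [ 3.07882164  1.35566158 -1.62562733] [ 0.54897095 -1.08865604 -0.04304917]
hit False
13.3333 [0.55269601 0.23712714 0.14070963] 0.009304539306319698 60.584394335746765 [5.35012176 1.8090817  2.12358326]
```

View pics/m3.png

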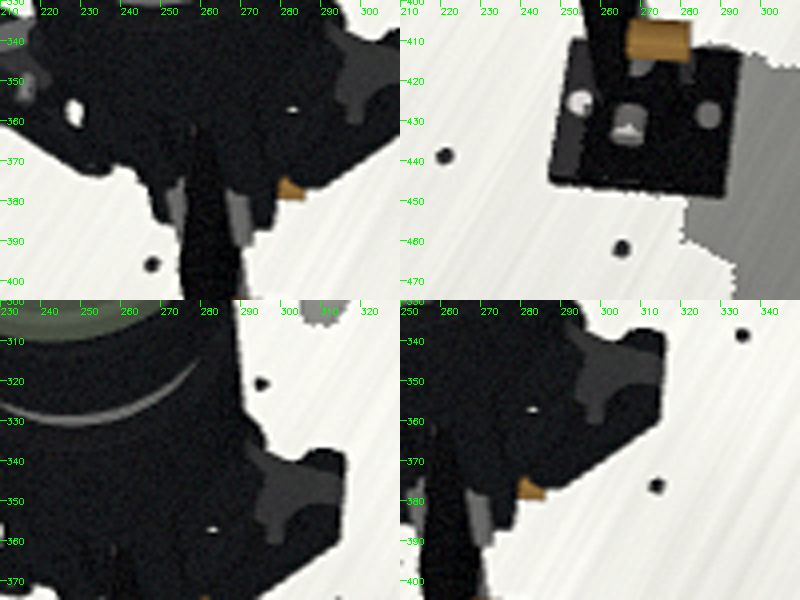

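Side view shows both pads on the plate at (255–270, 380) and the mirror rising with the hand. I'll continue straight up, then tilt.

```bash
python3 - <<'E'
from h import *
from station import arm
M=np.load("est.npz")["M"];R0=down(M[2]-np.pi/2)
print(arm.move_l([M[0],M[1],.19],R0.as_rotvec(),rate=.05,guard=30))
q=arm.sense();print(q["t"],q["eef_pos"],q["grip_width"],q["finger_force"],q["ft_force"],q["ft_torque"])
arm.move_l([M[0],M[1],.33],R0.as_rotvec(),rate=.12)
ax=np.array([-np.sin(M[2]),np.cos(M[2]),0])
for th in (.4,.785):
    R=Ro.from_rotvec(-th*ax)*R0
    arm.move_l([M[0]-.05,M[1],.33],R.as_rotvec(),rate=.03)
arm.dwell(.5)
q=arm.sense();print(q["t"],q["eef_pos"],q["grip_width"],q["finger_force"],q["ft_force"])
ims=[arm.snapshot(n)["pixels"] for n in("side","top")]
cv2.imwrite("pics/f.png",np.hstack([cv2.resize(i,(400,300)) for i in ims])[:,:,::-1])
E
```

```text
False
14.5333 [0.55131058 0.23665564 0.18963085] 0.00885742252455868 60.21895229816437 [-0.33000844 -0.12755197 -1.38587662] [0.02438987 0.01080492 0.00054581]
18.825 [0.50174728 0.23683551 0.32997792] 0.009350420697483673 60.51297962665558 [ 0.43717935  0.51533682 -2.25211222]
```

View pics/f.png

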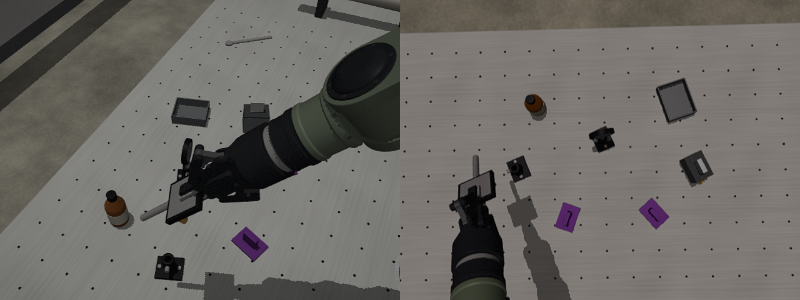

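The final picture shows the mirror held with its silvery face up at (477,187) and its post sticking forward to (476,160), where the tilt geometry predicts. The cover is on the block at (696,168), and the lens, bottle and tray are where they were.

```bash
python3 -c "
from station import arm
print(arm.hand_in())"
```

```text
the job is handed in; nothing more can be done
None
```

I handed the job in at about 19 s of the 48 s limit, with no verdict shown: the cover is released and measures about 1 mm off centre on the detector, and the mirror is held still, face up at about 45°, with its post foot about 0.26 m above the table (from the arm pose).

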